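Light the bore and draw the plug gauge out to its red band

ROBOT

A 6-joint arm with a two-finger parallel gripper is mounted at the origin on a cart in front of the work surface, level with it; the furniture and walls round the work are solid. World frame = base frame: x ahead of the robot, y to its left, z up, the work surface at z = 0. Lengths are in mm, angles in degrees, forces in N, time in s.
With the tool pointing down it reaches from about 300 to 850 mm from the base axis. Payload 4.2 kg.
Tool frame: the origin (TCP) lies midway between the tips of the shut fingers; the grasp point (between the pads) lies 19 mm behind it; y points along the fingers, z is the direction in which the jaws open and shut, and the axes are right-handed (so a half turn about y gives the same grasp; the last joint's range is limited). The gripper opens to 91 mm and grips with 3 to 60 N. Pads are 32 mm wide; open, the fingers measure 118 mm over their backs; the gripper's body (76 mm by 178 mm) begins 60 mm behind the grasp point.
Start: joints at [-72.938, 18.312, 89.639, -0, 72.044, -1.146], TCP at [179.678, -546.223, 213.976] pointing down, gripper open.
Joint ranges: [-177.97, 177.97], [-48.28, 115.42], [12.27, 149.76], [-77.06, 257.06], [2.81, 150.46], [-146.56, 146.56]. Speed limits (degrees/s): [147.25, 147.25, 180, 180, 180, 180].

INTERFACE

Orientations are given as [roll, pitch, yaw] about the fixed x, y, z axes, in that order (R = Rz(yaw) Ry(pitch) Rx(roll)).
In Python, from workcell import env gives the robot as it stands.
- The arm moves only by the shell command python3 -m handwheel 'ROWS' [FORCE]. ROWS is JSON, a list of rows, each a list of 3 entries, a list of its own where there are three numbers: the opening, from 0 (shut) to 1 (fully open), then the shift along the tool's x, y, z in mm, then the turn, a rotation vector about the tool's x, y, z in degrees. A call has exactly 10 rows; each row shifts and turns the commanded pose from where the row before left it, along the tool's axes as they then stand; what a row does not reach is not made up. A row lasts 1/12 s, in which the tool goes at most 41.7 mm and 7.16 degrees, less where a joint would pass 70% of its speed; a pose out of reach is approached as far as the arm can. A call is refused whole if a number of a shift passes 41.7 or a number of a turn 7.16, either way. A call with a gripper value outside its range is refused whole. The fingers move at their own pace and stop on an object; FORCE is the grip in N (left out, the last holds). Time passes only in rows, so rows that do not move let the fingers close, or fill a call up. It gives the time, the measured TCP pose, the force and the opening at its end, in the units of the state.
- env.state(): the state, without advancing time (a new reading comes with each control period).
- env.grab_frame(name): name is "scene" or "top"; returns the picture (420x560x3 uint8, red, green, blue); there is no depth.
- env.camera_info(name): a dict with "fx", "fy", "cx", "cy" (pixels), "k1" (the pictures are not rectified: a ray, as slopes to the right and down, at radius r is drawn at 1 + k1 r^2 times it, then the intrinsics apply), "camera_from_world" (4x4, takes a point from world to camera coordinates). Camera axes: x right, y down, z forward; pixel columns grow to the right and rows downward; lengths in mm; the calibration is good to about 2 mm. A picture is of the moment at which its call begins. camera_info takes no time and is no camera call.
- env.job_done(): hands the job in, once; it reports no verdict.
Trained networks look in the newest picture that a camera, given by its name, has taken for a name from the list of things; names that differ only in an ending like _2 or _b are one class to them, and where a whole thing is asked for, a point or a joint stands for the part that bears it (a point fixed in the world has none). Each returns a list of dicts, best first, with "p" (0 to 1); they miss things now and then, are a little off and sometimes report something else, mostly with a low value. They report only what shows in the picture. A call takes as long as a camera call.
- env.masks_of(camera, label): "region" (420x560 bool, what is visible of it) and "location" ([column, row] in pixels, amid what is visible of it).
The state is a dict: "time_s": time; "qpos": joint angles; "qvel": joint speeds; "effort": joint torques, N m; "ee_pos": TCP position; "ee_rot": TCP orientation; "force": force on the tool from outside, world axes, zero at the start; "torque": the same for the moment, N m; "gripper_width": finger opening in mm.
Only numpy, scipy, OpenCV 4.12 (cv2) and the standard library are available. Lean on these libraries where they do the work, as an engineer would, in place of code of your own. Each camera call takes 0.05 s, during which the arm holds its last target.

TASK

Swivel and tilt the small inspection light by its rear ball so that its beam points at the mouth of the leaning bore in the steel block. Then grip the plug gauge by its handle and draw it straight out along the bore until the whole red band is just clear of the mouth, the foot of the plug still well inside, and finish holding it there: do not let go. Do not drag or lift the block, pull the plug right out, or disturb the other things on the bench.

Things in the scene. Friction and masses are not known exactly. Their poses are not given: they have to be found in the camera images.
- lamp_pivot (a point): Centre of the inspection light's head, 170 mm above the bench, where the swivel axis (vertical) and the tilt axis meet. The head is a grey barrel, 51 mm across, its front lens 40 mm ahead of this point, in a fork (78 mm wide over its screws) on a post and a fixed round foot 92 mm across. This frame turns with the head: x is the beam (out of the lens), y the tilt axis, z up when the beam is level.
- lamp_ball (a point): Centre of the black ball, 20 mm in diameter, on an 8 mm stem behind the head, 90 mm behind lamp_pivot on the beam line. Pinch it from above; moved on its 90 mm sphere about lamp_pivot it sets both joints, and the light then points from the ball through lamp_pivot. The ball may turn between the fingers.
- lamp_swivel (a joint): Swivel of the light about the vertical, rad, growing counter-clockwise seen from above; range -1.7 to 2.0; stiff (about 2 N at the ball), stays where it is left.
- lamp_tilt (a joint): Tilt of the light, rad: 0 beam level, positive beam down (ball up); range -0.8 to 0.9; as stiff as the swivel, stays where it is left.
- bore_mouth (a point): Centre of the bore's mouth in the block's sloping top face. z points out of the bore along its axis, which leans 20 degrees from vertical; the bore is 21.5 mm in diameter and 66 mm deep.
- bore_block: Loose steel block of 2.6 kg: a dark base 125 x 86 x 28 mm, on it a leaning light-metal body 70 x 70 mm with the bore. Origin at the centre of the base's underside, z up; the bore leans towards the block's own -x, the mouth lies at (-15, 0, 96) mm.
- plug: Plug gauge, 0.15 to 0.3 kg. Origin at the centre of the underside of its shoulder (dark collar, 30 mm across, 6 mm thick), z along its axis towards the handle. Below the shoulder a steel plug, 20 mm in diameter and 60 mm long, with a red band from 20 to 30 mm below the shoulder. It starts fully in, the shoulder on the block's top face.
- plug_grip (a point): Middle of the plug gauge's handle, a round dark grip 18 mm in diameter and 52 mm long, on the axis 34 mm above the underside of the shoulder (28 mm above the collar's top).
- ring_gauge: Loose steel ring gauge lying on the bench, 58 mm across, 18 mm high, origin at its underside; a bystander.
- vee_block: Loose black vee block, 92 x 34 x 52 mm, origin at its underside; a bystander.

How it is judged (in metres and radians):
On the way:
1. the light points at the bore's mouth (beam line within 35 mm of it, sideways and up or down), the plug still seated (x of bore_mouth in the frame of lamp_pivot above 0.1 m and y of bore_mouth in the frame of lamp_pivot between -0.035 and 0.035 m and z of bore_mouth in the frame of lamp_pivot between -0.035 and 0.035 m and z of plug in the frame of bore_mouth below 0.008 m), for 0.2 s.
At the end, for the whole second after the job is handed in: The beam line passes within 35 mm of the bore's mouth in each direction; the plug's shoulder stands 28 to 41 mm off the mouth along the bore, in line with it within 5 degrees, at rest and held by the fingers (over 2 N); the block stands flat within 15 mm of where it was (x of bore_mouth in the frame of lamp_pivot above 0.1 m and y of bore_mouth in the frame of lamp_pivot between -0.035 and 0.035 m and z of bore_mouth in the frame of lamp_pivot between -0.035 and 0.035 m and z of plug in the frame of bore_mouth between 0.028 and 0.041 m and angle between the z axis of plug and the z axis of bore_mouth, either way round below 0.09 rad and contact force between the fingers and plug above 2 N and linear speed of plug below 0.01 m/s and angle between bore_block's own z axis and vertical below 0.03 rad and distance of bore_block from where it was at the start of the episode below 0.015 m); the arm keeps its last pose, push and grip.
It fails at once if the plug is pulled more than 50 mm out of the bore (z of plug in the frame of bore_mouth above 0.05 m).
It fails at once if the block is dragged more than 20 mm or tipped (distance of bore_block from where it was at the start of the episode above 0.02 m or angle between bore_block's own z axis and vertical above 0.1 rad).
It fails at once if the ring gauge or the vee block is moved more than 20 mm (distance of any of ring_gauge, vee_block from where it was at the start of the episode above 0.02 m).
It also fails if it takes over 51 s, if anything falls off the work surface, if the arm or the gripper's body presses on something with over 40 N, if the wrist force passes 120 N, or if a joint passes its speed limit or range.

## Working session

There is one attempt and no reset: what is moved stays moved. The work goes in short steps, Python scripts to look and compute and a shell command to move; the robot and the scene stay as the last step left them, time stands still between calls to the robot, and variables do not carry over. Pictures are saved under pics/ and viewed, and the job is handed in when it is done.

```bash
ls; mkdir -p pics; python3 - <<'E'
from workcell import env
import cv2
print(env.state())
for n in("scene","top"):
    im=env.grab_frame(n); cv2.imwrite(f"pics/{n}0.png",im[:,:,::-1]); print(n,env.camera_info(n))
E
```

```text
pics
{'time_s': 0.0, 'qpos': array([-7.29364425e+01,  1.83514997e+01,  8.97073356e+01, -4.02592632e-04,
        7.20423805e+01, -1.14690336e+00]), 'qvel': array([-0.00493836,  0.04033126, -0.0384244 , -0.00202117, -0.10212306,
       -0.05266362]), 'effort': array([-5.51196244e-04, -4.12463880e+01, -2.31978089e+01,  7.25805270e-02,
        4.56652581e-02, -1.57683462e-04]), 'ee_pos': array([ 179.53297761, -545.72086488,  213.11539093]), 'ee_rot': array([-9.01012032e+01,  1.64324152e-03, -1.61789416e+02]), 'force': array([-0.24157675, -0.12296838,  0.53923219]), 'torque': array([-0.04090302, -0.01171034,  0.02967437]), 'gripper_width': 91.04896016210598}
scene {'fx': 440.32512859898947, 'fy': 440.32512859898947, 'cx': 282.138535202019, 'cy': 214.95558024014227, 'k1': 0.012413172870032395, 'camera_from_world': array([[-6.66766854e-01, -7.45081146e-01, -1.66146976e-02,
         3.47540404e+02],
       [-4.52872646e-01,  4.22775953e-01, -7.84962967e-01,
         3.63085188e+02],
       [ 5.91885402e-01, -5.15862946e-01, -6.19319862e-01,
         1.07530581e+03],
       [ 0.00000000e+00,  0.00000000e+00,  0.00000000e+00,
         1.00000000e+00]])}
top {'fx': 407.4752688786186, 'fy': 407.4752688786186, 'cx': 269.4405996152139, 'cy': 212.83797322118073, 'k1': -0.005941969590515659, 'camera_from_world': array([[ 9.94863220e-03, -9.99929252e-01, -6.52041371e-03,
        -1.88857452e+01],
       [-9.95336962e-01, -9.27686079e-03, -9.60118334e-02,
         5.60604565e+02],
       [ 9.59445517e-02,  7.44519519e-03, -9.95358836e-01,
         1.03053126e+03],
       [ 0.00000000e+00,  0.00000000e+00,  0.00000000e+00,
         1.00000000e+00]])}
```

View pics/scene0.png

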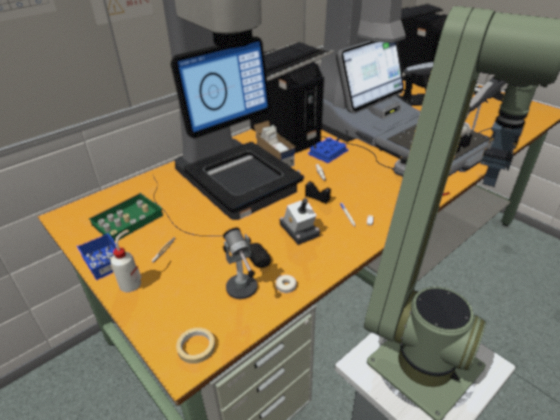

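View pics/top0.png

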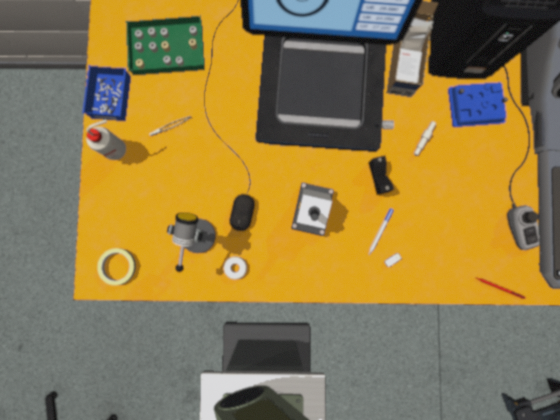

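```bash
cat > h.py <<'E'
import numpy as np, cv2
from workcell import env
I={n:env.camera_info(n) for n in("scene","top")}
def ray(n,uv):
    c=I[n]; x=(uv[0]-c['cx'])/c['fx']; y=(uv[1]-c['cy'])/c['fy']
    a,b=x,y
    for _ in range(20):
        s=1+c['k1']*(a*a+b*b); a,b=x/s,y/s
    T=c['camera_from_world']; R=T[:3,:3]; o=-R.T@T[:3,3]; d=R.T@np.array([a,b,1]); return o,d/np.linalg.norm(d)
def tri(u1,u2):
    A=np.zeros((3,3));B=np.zeros(3);rs=[ray("scene",u1),ray("top",u2)]
    for o,d in rs:
        P=np.eye(3)-np.outer(d,d);A+=P;B+=P@o
    p=np.linalg.solve(A,B); return p,[float(np.linalg.norm((np.eye(3)-np.outer(d,d))@(p-o))) for o,d in rs]
def proj(n,p):
    c=I[n];T=c['camera_from_world']; q=T[:3,:3]@np.asarray(p,float)+T[:3,3]; a,b=q[:2]/q[2]; s=1+c['k1']*(a*a+b*b)
    return np.array([c['cx']+c['fx']*a*s,c['cy']+c['fy']*b*s])
def onz(n,uv,z):
    o,d=ray(n,uv); return o+d*(z-o[2])/d[2]
E
python3 - <<'E'
from h import *
for l in("lamp_ball","plug_grip","plug","bore_block","lamp_pivot","bore_mouth","ring_gauge","vee_block"):
    for n in("scene","top"):
        r=env.masks_of(n,l)
        for k in r[:3]:
            m=k['region'].astype(np.uint8);x,y,w,h=cv2.boundingRect(m)
            print(l,n,round(k['p'],2),np.round(k['location'],1),m.sum(),(x,y,w,h))
print(env.state()['time_s'])
E
```

```text
lamp_ball scene 0.96 [237.5 240.8] 589 (223, 227, 33, 50)
lamp_ball top 0.76 [183.6 230.1] 840 (172, 212, 27, 60)
plug_grip scene 0.63 [305.  205.8] 106 (298, 198, 10, 16)
plug scene 0.41 [238.3 243.5] 629 (223, 227, 33, 50)
plug top 0.35 [185.9 231.6] 769 (172, 212, 26, 59)
bore_block scene 0.95 [296.9 221.9] 1013 (281, 202, 38, 41)
bore_block top 0.96 [307.2 208.6] 1584 (292, 182, 42, 55)
lamp_pivot scene 0.66 [234.9 243.1] 631 (223, 227, 33, 50)
lamp_pivot top 0.89 [183.5 228.1] 770 (173, 213, 25, 58)
bore_mouth scene 0.6 [299.8 221.4] 1096 (281, 201, 39, 43)
bore_mouth top 0.62 [312.6 208. ] 1523 (291, 182, 42, 54)
ring_gauge scene 0.73 [287.6 281.5] 297 (276, 275, 20, 19)
ring_gauge top 0.67 [238.3 261.3] 328 (224, 256, 23, 23)
vee_block scene 0.91 [315.8 191.2] 393 (305, 181, 27, 23)
vee_block top 0.61 [379.6 175.8] 680 (368, 155, 26, 39)
0.9
```

```bash
python3 - <<'E'
import cv2,numpy as np
s=cv2.imread("pics/scene0.png");t=cv2.imread("pics/top0.png")
def c(i,x,y,w,h,f):return cv2.resize(i[y:y+h,x:x+w],None,fx=f,fy=f,interpolation=cv2.INTER_CUBIC)
cv2.imwrite("pics/z1.png",np.hstack([c(s,210,220,60,90,6),c(s,270,190,60,90,6)]))
cv2.imwrite("pics/z2.png",np.hstack([c(t,160,205,60,75,6),c(t,285,175,60,75,6)]))
E
```

```text
(no output)
```

View pics/z1.png

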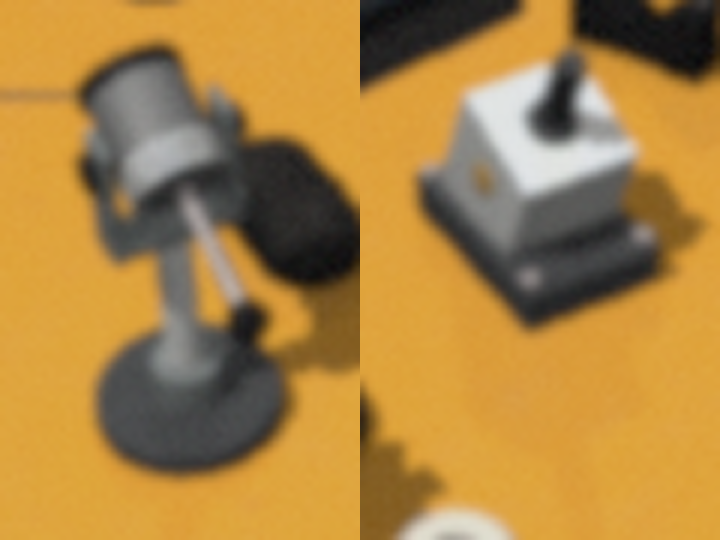

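View pics/z2.png

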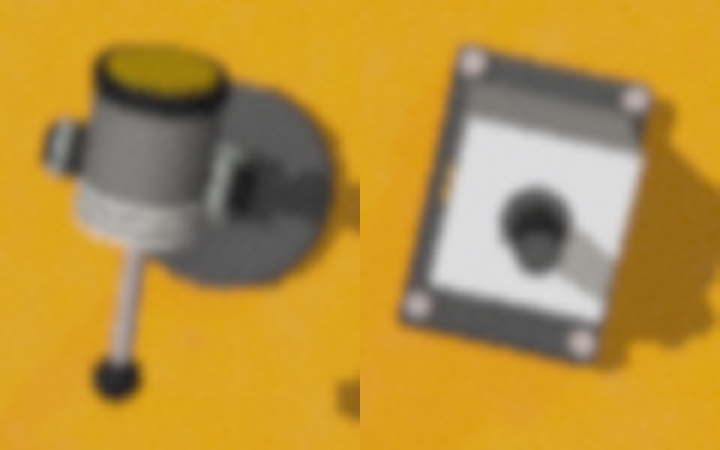

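```bash
python3 - <<'E'
from h import *
from scipy.optimize import least_squares
b,e=tri((250.8,273.7),(179.3,268.3)); print("ball",b,e)
print("foot",onz("scene",(241.7,286.2),5),onz("top",(198.7,236),5))
# pivot: tilt screws etc: use foot xy
tt=lambda x,y:(285+x/6,175+y/6); ss=lambda x,y:(270+(x-360)/6,190+y/6)
hx,hy=62.5,43
obs=[("top",(hx,hy,28),tt(466,42)),("top",(hx,-hy,28),tt(654,88)),("top",(-hx,-hy,28),tt(594,364)),("top",(-hx,hy,28),tt(400,321)),
("scene",(-hx,hy,0),ss(530,328)),("scene",(-hx,-hy,28),ss(660,250)),("scene",(hx,hy,28),ss(420,170))]
def f(p):
    c,s=np.cos(p[2]),np.sin(p[2]);r=[]
    for n,q,uv in obs:
        w=(p[0]+c*q[0]-s*q[1],p[1]+s*q[0]+c*q[1],q[2]); r+=list(proj(n,w)-uv)
    return r
r=least_squares(f,[500,-80,-0.2]);print(r.x,np.degrees(r.x[2]),np.round(r.fun,1))
p=r.x;c,s=np.cos(p[2]),np.sin(p[2])
m=np.array([p[0]-15*c,p[1]-15*s,96]);ax=np.array([-c*np.sin(.349),-s*np.sin(.349),np.cos(.349)])
print("mouth",m,"axis",ax,"grip",m+34*ax)
for k in(0,6,60):print(k,[(n,np.round(proj(n,m+k*ax),1)) for n in I])
print("collar bottom centre obs top",tt(536,215),"end",tt(540,257),"scene",ss(553,125),ss(570,58))
print("end tri",tri(ss(570,60),tt(540,257)))
E
```

```text
ball [420.85924059 194.23715346 129.83190009] [1.4332546056180497, 1.4332546056178819]
foot [500.7153852 175.6986774   5.       ] [499.74672112 172.69354563   5.        ]
[ 5.84889372e+02 -2.48136855e+02 -3.43203688e-01] -19.664122811410447 [-10.5  -5.6 -10.6  -2.  -16.2  -3.  -15.3  -7.3  21.1 -18.1  22.5 -17.8
  24.2 -18.5]
mouth [ 570.76415084 -243.08926951   96.        ] axis [-0.32201575  0.11507089  0.93971514] grip [ 559.81561533 -239.17685913  127.95031479]
0 [('scene', array([325.8, 193.1])), ('top', array([364. , 206.9]))]
6 [('scene', array([326.1, 192. ])), ('top', array([364.2, 207.4]))]
60 [('scene', array([329.4, 182.3])), ('top', array([366.6, 212.5]))]
collar bottom centre obs top (374.3333333333333, 210.83333333333334) end (375.0, 217.83333333333334) scene (302.1666666666667, 210.83333333333334) (305.0, 199.66666666666666)
end tri (array([ 578.87333024, -229.36660272,   80.32789007]), [54.54925754312714, 54.54925754312713])
```

```bash
python3 - <<'E'
from h import *
from scipy.optimize import least_squares
tt=lambda x,y:(285+(x-360)/6,175+y/6); ss=lambda x,y:(270+(x-360)/6,190+y/6)
hx,hy=62.5,43
obs=[("top",(hx,hy,28),tt(466,42)),("top",(hx,-hy,28),tt(654,88)),("top",(-hx,-hy,28),tt(594,364)),("top",(-hx,hy,28),tt(400,321)),
("scene",(-hx,hy,0),ss(530,328)),("scene",(-hx,-hy,28),ss(660,250)),("scene",(hx,hy,28),ss(420,170))]
def f(p):
    c,s=np.cos(p[2]),np.sin(p[2]);r=[]
    for n,q,uv in obs:
        w=(p[0]+c*q[0]-s*q[1],p[1]+s*q[0]+c*q[1],q[2]); r+=list(proj(n,w)-uv)
    return r
r=least_squares(f,[500,-80,-0.2]);print(r.x,np.degrees(r.x[2]),np.round(r.fun,1))
p=r.x;c,s=np.cos(p[2]),np.sin(p[2])
m=np.array([p[0]-15*c,p[1]-15*s,96]);ax=np.array([-c*np.sin(.349),-s*np.sin(.349),np.cos(.349)])
print("mouth",m,"axis",ax,"grip",m+34*ax)
for k in(0,6,60):print(k,[(n,np.round(proj(n,m+k*ax),1)) for n in I])
print("collar obs top",tt(536,215),"end",tt(540,257),"scene",ss(553,125),ss(570,58))
print("end tri",tri(ss(570,60),tt(540,257)),m+60*ax)
V=np.array([500.2,174.2,170]);b,_=tri((250.8,273.7),(179.3,268.3));d=b-V
print("ball rel",d,np.linalg.norm(d),"swivel",np.degrees(np.arctan2(-d[1],-d[0])),"tilt",np.degrees(np.arcsin(d[2]/90)))
g=m-V;g/=np.linalg.norm(g);print("target ball",V-90*g,"sw",np.degrees(np.arctan2(g[1],g[0])),"tilt",np.degrees(np.arcsin(-g[2])),"dist",np.linalg.norm(m-V))
for q in("pivot",V),("tgt",V-90*g),("ball",V+90*d/np.linalg.norm(d)):print(q[0],[np.round(proj(n,q[1]),1) for n in I])
E
```

```text
[ 5.72054185e+02 -1.25873566e+02 -2.29225768e-01] -13.133669076194153 [-0.5 -0.1  0.4 -0.1 -0.4  0.6 -0.6 -0.2 -0.   0.6  1.2 -1.6 -0.3 -0.9]
mouth [ 557.44654625 -122.4652119    96.        ] axis [-0.33301353  0.07770099  0.93971514] grip [ 546.1240863  -119.82337819  127.95031479]
0 [('scene', array([302.6, 209.8])), ('top', array([314.2, 211.9]))]
6 [('scene', array([303. , 208.7])), ('top', array([314.2, 212.5]))]
60 [('scene', array([306.2, 198.8])), ('top', array([314.7, 218.1]))]
collar obs top (314.3333333333333, 210.83333333333334) end (315.0, 217.83333333333334) scene (302.1666666666667, 210.83333333333334) (305.0, 199.66666666666666)
end tri (array([ 539.99236247, -117.7120578 ,  146.66831019]), [1.9002392944306827, 1.90023929443061]) [ 537.46573457 -117.8031524   152.38290845]
ball rel [-79.34075941  20.03715346 -40.16809991] 91.15876190596755 swivel -14.173429401841398 tilt -26.50732490755061
target ball [483.63710662 260.03285098 191.41009703] sw -79.07805831088196 tilt 13.762037900643069 dist 311.0681838623071
pivot [array([237.7, 243.7]), array([184.8, 232.9])]
tgt [array([213.9, 256.2]), array([143.2, 239.6])]
ball [array([251.2, 273.4]), array([178.9, 267.4])]
```

```bash
cat > plan.py <<'E'
import numpy as np
from scipy.spatial.transform import Rotation as Ro, Slerp
from workcell import env
# poses: (p, R). Prints rows with rounding carried forward
def cur():
    s=env.state(); return np.array(s['ee_pos']),Ro.from_euler('xyz',s['ee_rot'],degrees=True)
def down(yaw): return Ro.from_euler('xyz',[-90,0,yaw],degrees=True)
def rows(P,start=None,grip=1,nd=0,nt=1):
    """P list of target poses one per row"""
    p,R=start or cur(); out=[]
    for q,Q in P:
        d=np.round(R.inv().apply(q-p),nd)+0; t=np.round((R.inv()*Q).as_rotvec(degrees=True),nt)+0
        assert abs(d).max()<=41.7 and abs(t).max()<=7.16,(d,t)
        p=p+R.apply(d); R=R*Ro.from_rotvec(t,degrees=True); out.append((grip,d,t))
    for i in range(0,len(out),10):
        print("["+",".join("[%g,[%g,%g,%g],[%g,%g,%g]]"%(g,*d,*t) for g,d,t in out[i:i+10])+"]")
    print("end",p.round(1),R.as_euler('xyz',degrees=True).round(1)); return p,R
def line(a,b,n):
    S=None; r=(a[1].inv()*b[1]).as_rotvec()
    return [(a[0]+(b[0]-a[0])*k/n, a[1]*Ro.from_rotvec(r*k/n)) for k in range(1,n+1)]
E
python3 - <<'E'
from plan import *
c=cur(); 
a=(np.array([330,-180,212.]),down(-95)); b=(np.array([421.5,194,205.]),down(-14.2))
P=line(c,a,13);P+=line(a,b,17)
rows(P)
E
```

```text
[[1,[-20,0,-23],[0,-5.1,0]],[1,[-22,0,-21],[0,-5.2,0]],[1,[-23,0,-20],[0,-5.1,0]],[1,[-25,1,-17],[0,-5.2,0]],[1,[-27,0,-14],[0,-5.1,0]],[1,[-28,0,-13],[0,-5.1,0]],[1,[-29,0,-9],[0,-5.2,0]],[1,[-29,0,-8],[0,-5.1,0]],[1,[-31,0,-4],[0,-5.1,0]],[1,[-30,1,-2],[0,-5.2,0]]]
[[1,[-30,0,1],[0,-5.1,0]],[1,[-31,0,4],[0,-5.2,0]],[1,[-29,0,6],[0,-5.1,0]],[1,[-23,0,4],[0,-4.7,0]],[1,[-22,1,5],[0,-4.8,0]],[1,[-21,0,7],[0,-4.8,0]],[1,[-21,1,9],[0,-4.7,0]],[1,[-20,0,11],[0,-4.8,0]],[1,[-19,0,12],[0,-4.7,0]],[1,[-18,1,14],[0,-4.8,0]]]
[[1,[-17,0,15],[0,-4.7,0]],[1,[-16,1,16],[0,-4.8,0]],[1,[-14,0,18],[0,-4.7,0]],[1,[-12,0,19],[0,-4.8,0]],[1,[-11,1,20],[0,-4.7,0]],[1,[-10,0,20],[0,-4.8,0]],[1,[-7,1,22],[0,-4.7,0]],[1,[-6,0,22],[0,-4.8,0]],[1,[-4,1,22],[0,-4.7,0]],[1,[-2,0,22],[0,-4.8,0]]]
end [421.3 193.7 204.9] [-90.   -0.  -14.2]
```

```bash
python3 -m handwheel '[[1,[-20,0,-23],[0,-5.1,0]],[1,[-22,0,-21],[0,-5.2,0]],[1,[-23,0,-20],[0,-5.1,0]],[1,[-25,1,-17],[0,-5.2,0]],[1,[-27,0,-14],[0,-5.1,0]],[1,[-28,0,-13],[0,-5.1,0]],[1,[-29,0,-9],[0,-5.2,0]],[1,[-29,0,-8],[0,-5.1,0]],[1,[-31,0,-4],[0,-5.1,0]],[1,[-30,1,-2],[0,-5.2,0]]]'
```

```text
time_s: 1.73
ee_pos: [295.5, -263.0, 212.3]
ee_rot: [-89.9, -0.0, -110.2]
force: [0.6, -0.5, 0.1]
gripper_width: 91.2
```

```bash
python3 -m handwheel '[[1,[-30,0,1],[0,-5.1,0]],[1,[-31,0,4],[0,-5.2,0]],[1,[-29,0,6],[0,-5.1,0]],[1,[-23,0,4],[0,-4.7,0]],[1,[-22,1,5],[0,-4.8,0]],[1,[-21,0,7],[0,-4.8,0]],[1,[-21,1,9],[0,-4.7,0]],[1,[-20,0,11],[0,-4.8,0]],[1,[-19,0,12],[0,-4.7,0]],[1,[-18,1,14],[0,-4.8,0]]]'
```

```text
time_s: 2.57
ee_pos: [368.4, -24.9, 209.3]
ee_rot: [-90.0, -0.0, -61.5]
force: [0.4, -0.4, -0.6]
gripper_width: 91.3
```

```bash
python3 -m handwheel '[[1,[-17,0,15],[0,-4.7,0]],[1,[-16,1,16],[0,-4.8,0]],[1,[-14,0,18],[0,-4.7,0]],[1,[-12,0,19],[0,-4.8,0]],[1,[-11,1,20],[0,-4.7,0]],[1,[-10,0,20],[0,-4.8,0]],[1,[-7,1,22],[0,-4.7,0]],[1,[-6,0,22],[0,-4.8,0]],[1,[-4,1,22],[0,-4.7,0]],[1,[-2,0,22],[0,-4.8,0]]]'; python3 - <<'E'
from plan import *
import cv2
for n in("scene","top"):cv2.imwrite(f"pics/{n}1.png",env.grab_frame(n)[:,:,::-1])
s=env.state();print(s['time_s'],s['ee_pos'],s['ee_rot'],s['qpos'],s['force'])
E
```

```text
time_s: 3.4
ee_pos: [421.4, 194.9, 204.9]
ee_rot: [-90.0, -0.0, -13.9]
force: [0.6, 0.2, -0.1]
gripper_width: 91.1
3.5 [422.14092536 196.15283858 204.88487379] [-8.99265490e+01 -3.22882659e-02 -1.39776156e+01] [ 2.34789566e+01  8.76562271e+00  1.04006284e+02  4.19607160e-02
  6.71577981e+01 -5.25597137e+01] [-1.22064156 -0.01359495 -0.47483522]
```

View pics/top1.png

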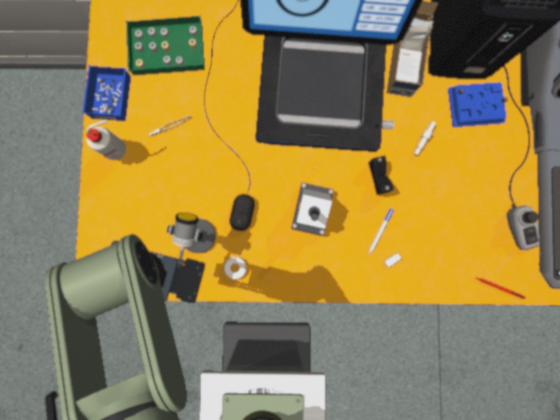

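View pics/scene1.png

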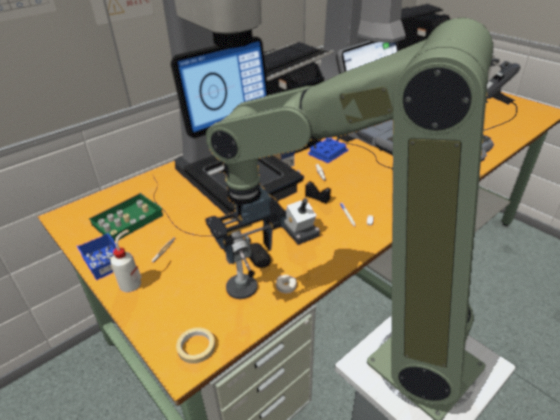

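Gripper hangs over the ball, head clear. Descend 92 mm.

```bash
python3 -m handwheel '[[1,[0,15,-1],[0,0,0]],[1,[0,16,0],[0,0,0]],[1,[0,16,0],[0,0,0]],[1,[0,16,0],[0,0,0]],[1,[0,15,0],[0,0,0]],[1,[0,14,0],[0,0,0]],[0.5,[0,0,0],[0,0,0]],[0.4,[0,0,0],[0,0,0]],[0.3,[0,0,0],[0,0,0]],[0.3,[0,0,0],[0,0,0]]]' 10; python3 - <<'E'
from plan import *
import cv2
for n in("scene","top"):
  i=env.grab_frame(n)[:,:,::-1]; i=i[200:300,200:300] if n=="scene" else i[200:300,130:230]
  cv2.imwrite(f"pics/{n}2.png",cv2.resize(i,None,fx=5,fy=5,interpolation=2))
E
```

```text
time_s: 4.33
ee_pos: [421.8, 192.8, 114.0]
ee_rot: [-89.9, -0.1, -14.2]
force: [0.5, -0.3, -0.6]
gripper_width: 67.4
```

View pics/scene2.png

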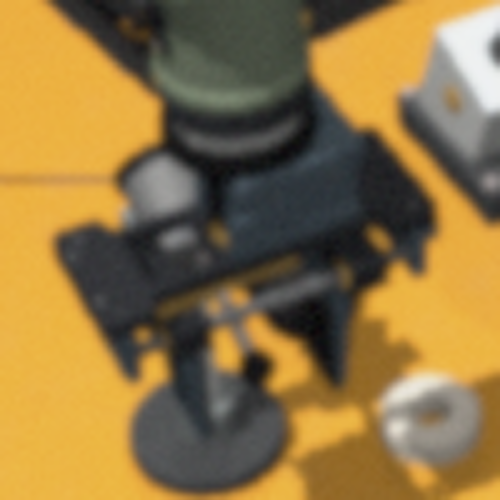

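```bash
python3 -m handwheel '[[0,[0,0,0],[0,0,0]],[0,[0,0,0],[0,0,0]],[0,[0,0,0],[0,0,0]],[0,[0,0,0],[0,0,0]],[0,[0,0,0],[0,0,0]],[0,[0,0,0],[0,0,0]],[0,[0,0,0],[0,0,0]],[0,[0,0,0],[0,0,0]],[0,[0,0,0],[0,0,0]],[0,[0,0,0],[0,0,0]]]' 20
```

```text
time_s: 5.27
ee_pos: [421.1, 193.0, 112.9]
ee_rot: [-90.0, 0.0, -14.2]
force: [-1.0, 3.1, -0.3]
gripper_width: 18.2
```

```bash
python3 - <<'E'
from plan import *
for _ in range(3): print(cur()[0])
c=cur(); V=np.array([500.2,174.2,170]); m=np.array([557.4,-122.5,96])
off=19  # ball centre above TCP
b0=c[0]+[0,0,off]
d=b0-V; print(np.linalg.norm(d))
sw0,t0=np.arctan2(-d[1],-d[0]),np.arcsin(d[2]/np.linalg.norm(d))
g=m-V; sw1=np.arctan2(g[1],g[0]); t1=np.arcsin(-g[2]/np.linalg.norm(g))
print(np.degrees([sw0,sw1,t0,t1]))
P=[];n=20; r0=np.linalg.norm(d); y0=c[1].as_euler('xyz',degrees=True)[2]
for k in range(1,n+1):
    f=k/n; s=sw0+(sw1-sw0)*f; t=t0+(t1-t0)*f; r=r0+(90-r0)*f
    P.append((V+r*np.array([-np.cos(t)*np.cos(s),-np.cos(t)*np.sin(s),np.sin(t)])-[0,0,off],down(y0+np.degrees(sw1-sw0)*f)))
rows(P,c,grip=0)
E
```

```text
[421.11039012 192.96860889 112.89519289]
[421.11039012 192.96860889 112.89519289]
[421.11039012 192.96860889 112.89519289]
89.77418000481521
[-13.34981265 -79.08797431 -25.11596542  13.76092752]
[[0,[-1,-3,5],[0,3.3,0]],[0,[-1,-3,4],[0,3.3,0]],[0,[-1,-2,5],[0,3.3,0]],[0,[-1,-3,5],[0,3.2,0]],[0,[-1,-3,5],[0,3.3,0]],[0,[-1,-3,5],[0,3.3,0]],[0,[0,-3,5],[0,3.3,0]],[0,[-1,-3,5],[0,3.3,0]],[0,[0,-3,5],[0,3.3,0]],[0,[-1,-3,5],[0,3.3,0]]]
[[0,[0,-3,6],[0,3.3,0]],[0,[0,-3,5],[0,3.2,0]],[0,[0,-3,5],[0,3.3,0]],[0,[0,-3,5],[0,3.3,0]],[0,[1,-3,5],[0,3.3,0]],[0,[0,-3,5],[0,3.3,0]],[0,[0,-3,6],[0,3.3,0]],[0,[1,-4,5],[0,3.3,0]],[0,[0,-3,5],[0,3.3,0]],[0,[1,-2,5],[0,3.2,0]]]
end [483.9 260.3 171.9] [-90.    0.  -79.9]
```

```bash
python3 -m handwheel '[[0,[-1,-3,5],[0,3.3,0]],[0,[-1,-3,4],[0,3.3,0]],[0,[-1,-2,5],[0,3.3,0]],[0,[-1,-3,5],[0,3.2,0]],[0,[-1,-3,5],[0,3.3,0]],[0,[-1,-3,5],[0,3.3,0]],[0,[0,-3,5],[0,3.3,0]],[0,[-1,-3,5],[0,3.3,0]],[0,[0,-3,5],[0,3.3,0]],[0,[-1,-3,5],[0,3.3,0]]]'; python3 - <<'E'
from plan import *
import cv2
i=env.grab_frame("scene")[:,:,::-1]; i=i[180:300,180:300]
cv2.imwrite(f"pics/scene3.png",cv2.resize(i,None,fx=5,fy=5,interpolation=2))
i=env.grab_frame("top")[:,:,::-1]; i=i[180:300,100:250]
cv2.imwrite(f"pics/top3.png",cv2.resize(i,None,fx=5,fy=5,interpolation=2))
E
```

```text
time_s: 6.1
ee_pos: [435.8, 237.3, 140.8]
ee_rot: [-90.3, 0.0, -47.2]
force: [-0.7, -2.6, -3.3]
gripper_width: 18.6
```

View pics/scene3.png

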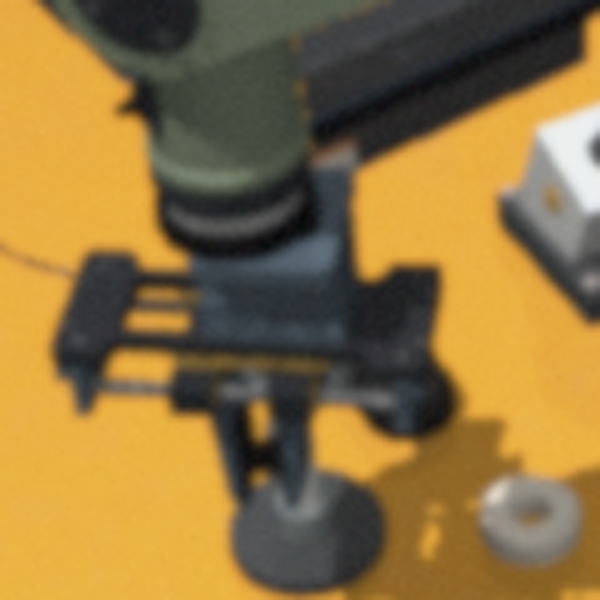

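View pics/top3.png

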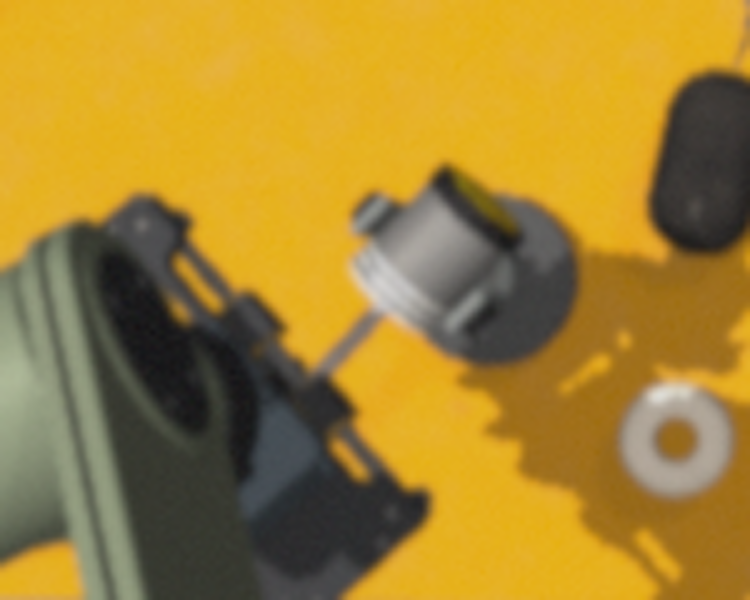

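The light follows. Second half.

```bash
python3 -m handwheel '[[0,[0,-3,6],[0,3.3,0]],[0,[0,-3,5],[0,3.2,0]],[0,[0,-3,5],[0,3.3,0]],[0,[0,-3,5],[0,3.3,0]],[0,[1,-3,5],[0,3.3,0]],[0,[0,-3,5],[0,3.3,0]],[0,[0,-3,6],[0,3.3,0]],[0,[1,-4,5],[0,3.3,0]],[0,[0,-3,5],[0,3.3,0]],[0,[1,-2,5],[0,3.2,0]]]'; python3 - <<'E'
from plan import *
import cv2
i=env.grab_frame("scene")[:,:,::-1]; i=i[160:300,180:320]
cv2.imwrite(f"pics/scene4.png",cv2.resize(i,None,fx=4,fy=4,interpolation=2))
i=env.grab_frame("top")[:,:,::-1]; i=i[180:300,100:250]
cv2.imwrite(f"pics/top4.png",cv2.resize(i,None,fx=5,fy=5,interpolation=2))
s=env.state();print(s['time_s'],s['ee_pos'],s['ee_rot'],s['force'],s['gripper_width'])
E
```

```text
time_s: 7.03
ee_pos: [482.3, 261.3, 171.5]
ee_rot: [-90.2, 0.2, -80.0]
force: [-4.1, 5.4, -2.0]
gripper_width: 18.5
7.1333 [483.54310122 261.52305716 171.88666755] [-90.03135574   0.18991632 -79.91874041] [-1.50495668  4.52225678 -1.23167168] 18.19107970188712
```

View pics/scene4.png

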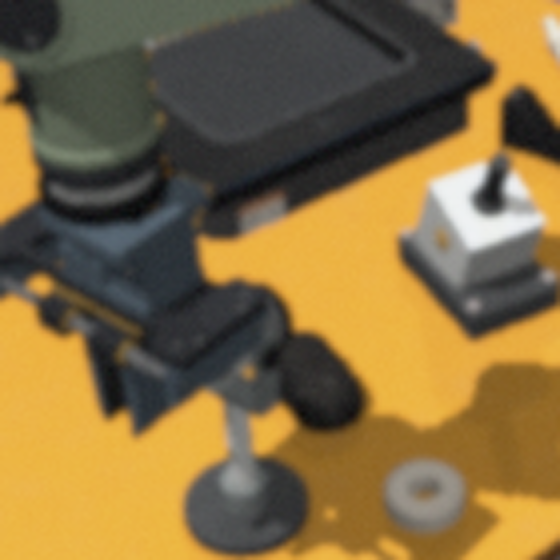

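View pics/top4.png

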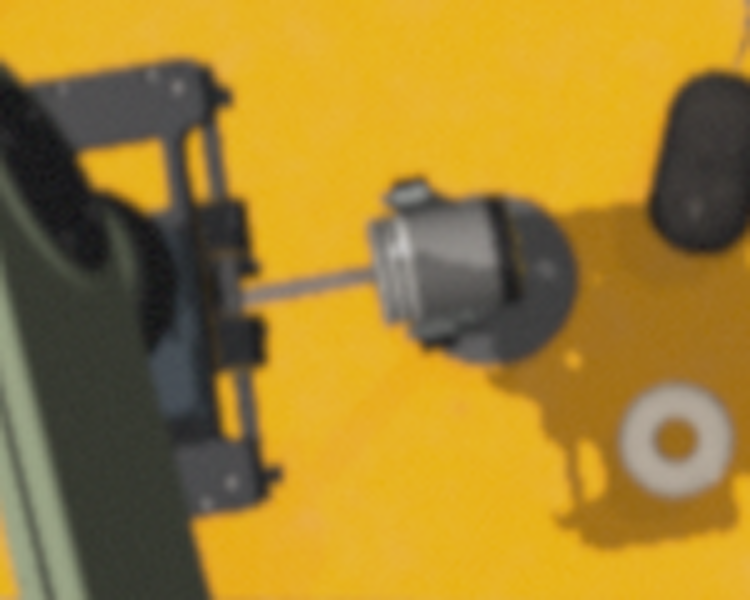

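```bash
python3 -m handwheel '[[0.5,[0,0,0],[0,0,0]],[0.5,[0,0,0],[0,0,0]],[0.5,[0,0,0],[0,0,0]],[0.5,[0,-10,0],[0,0,0]],[0.5,[0,-20,0],[0,0,0]],[0.5,[0,-20,0],[0,0,0]],[0.7,[0,-20,0],[0,0,0]],[1,[0,-15,0],[0,0,0]],[1,[0,-5,0],[0,0,0]],[1,[0,0,0],[0,0,0]]]'; python3 - <<'E'
from plan import *
a=(cur()[0],cur()[1])
ax=np.array([-.33301,.0777,.93972]);m=np.array([557.4,-122.5,96])
y=-ax;h=np.array([.9738,-.2272,0]);z=.93969*h+np.array([0,0,.34202]);x=np.cross(y,z)
Q=Ro.from_matrix(np.column_stack([x,y,z]));print(Q.as_euler('xyz',degrees=True))
b=(m+105*ax,Q)
mid=(np.array([470,60,255.]),down(-92))
rows(line(a,mid,9)+line(mid,b,10)+[b],a)
E
```

```text
time_s: 7.97
ee_pos: [484.6, 260.2, 263.9]
ee_rot: [-89.8, 0.0, -79.9]
force: [0.4, 0.2, 0.0]
gripper_width: 69.5
[-7.00015794e+01 -2.36260697e-04 -1.03132992e+02]
[[1,[22,1,-6],[0,1.3,0]],[1,[21,1,-5],[0,1.4,0]],[1,[22,1,-4],[-0.1,1.3,0]],[1,[22,1,-4],[0,1.4,0]],[1,[22,1,-3],[0,1.3,0]],[1,[22,1,-3],[0,1.4,0]],[1,[22,1,-3],[-0.1,1.3,-0.1]],[1,[23,1,-2],[0,1.4,0]],[1,[22,1,-1],[0,1.3,0]],[1,[17,6,6],[2,1.1,-0.2]]]
[[1,[17,6,6],[2,1.1,-0.2]],[1,[17,7,6],[2,1.1,-0.2]],[1,[17,6,6],[2,1.1,-0.1]],[1,[17,8,6],[2,1.1,-0.2]],[1,[16,7,7],[1.9,1.1,-0.2]],[1,[17,8,6],[2,1.1,-0.2]],[1,[16,7,6],[2,1.1,-0.2]],[1,[16,9,7],[2,1.1,-0.2]],[1,[16,8,6],[2,1.1,-0.2]],[1,[0,0,0],[0,0,0]]]
end [ 522.2 -114.3  194.7] [ -70.     0.  -103.1]
```

```bash
python3 -m handwheel '[[1,[22,1,-6],[0,1.3,0]],[1,[21,1,-5],[0,1.4,0]],[1,[22,1,-4],[-0.1,1.3,0]],[1,[22,1,-4],[0,1.4,0]],[1,[22,1,-3],[0,1.3,0]],[1,[22,1,-3],[0,1.4,0]],[1,[22,1,-3],[-0.1,1.3,-0.1]],[1,[23,1,-2],[0,1.4,0]],[1,[22,1,-1],[0,1.3,0]],[1,[17,6,6],[2,1.1,-0.2]]]'
```

```text
time_s: 8.8
ee_pos: [474.5, 40.8, 246.5]
ee_rot: [-88.2, -0.4, -93.2]
force: [0.2, -0.3, -0.1]
gripper_width: 91.4
```

```bash
python3 -m handwheel '[[1,[17,6,6],[2,1.1,-0.2]],[1,[17,7,6],[2,1.1,-0.2]],[1,[17,6,6],[2,1.1,-0.1]],[1,[17,8,6],[2,1.1,-0.2]],[1,[16,7,7],[1.9,1.1,-0.2]],[1,[17,8,6],[2,1.1,-0.2]],[1,[16,7,6],[2,1.1,-0.2]],[1,[16,9,7],[2,1.1,-0.2]],[1,[16,8,6],[2,1.1,-0.2]],[1,[0,0,0],[0,0,0]]]'; python3 - <<'E'
from h import *
s=env.state();print(s['ee_pos'],s['ee_rot'],s['qpos'])
i=env.grab_frame("scene")[:,:,::-1]; cv2.imwrite("pics/s5.png",i)
t=env.grab_frame("top")[:,:,::-1]; cv2.imwrite("pics/t5.png",t)
c=lambda i,x,y,w,h:cv2.resize(i[y:y+h,x:x+w],None,fx=5,fy=5,interpolation=2)
cv2.imwrite("pics/z5.png",np.hstack([c(i,190,210,75,100),c(t,130,190,75,100)]))
cv2.imwrite("pics/z5b.png",np.hstack([c(i,260,150,75,110),c(t,280,150,75,110)]))
E
```

```text
time_s: 9.63
ee_pos: [518.8, -116.1, 190.3]
ee_rot: [-70.5, -0.2, -103.3]
force: [-0.3, 0.7, -0.7]
gripper_width: 91.4
[ 518.79236516 -116.05715635  190.28590941] [ -70.47836249   -0.16756182 -103.25335889] [-1.38823516e+01  6.33671782e+00  1.12278419e+02  7.83129866e-02
  4.18626281e+01 -7.07150407e-01]
```

View pics/z5.png

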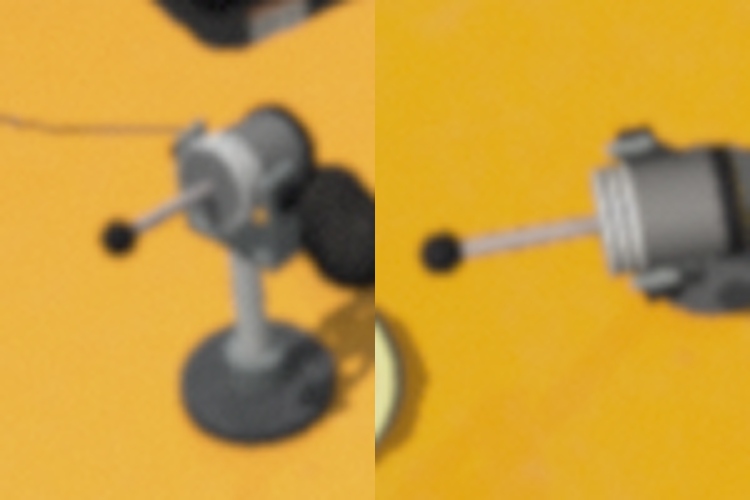

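View pics/z5b.png

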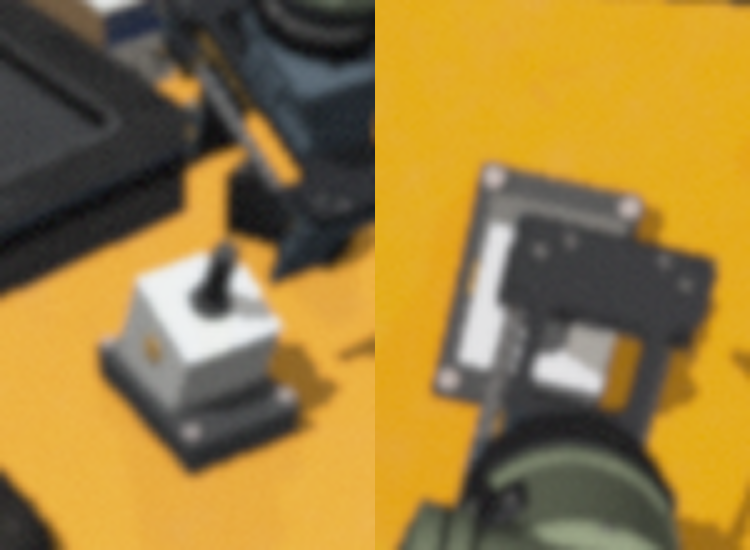

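```bash
python3 - <<'E'
from h import *
from plan import *
b,e=tri((213.6,257.6),(143,240.6));V=np.array([500.2,174.2,170]);m=np.array([557.4,-122.5,96])
g=V-b;print(b,e,np.linalg.norm(g));g/=np.linalg.norm(g);w=m-b;print("miss",w-g*(w@g))
a=cur();print(a[0],a[1].as_euler('xyz',degrees=True))
ax=np.array([-.33301,.0777,.93972])
y=-ax;h=np.array([.9738,-.2272,0]);z=.93969*h+np.array([0,0,.34202]);x=np.cross(y,z)
Q=Ro.from_matrix(np.column_stack([x,y,z]))
c=(m+75*ax,Q);d=(m+17*ax,Q)
rows(line(a,c,3)+line(c,d,5),a)
E
```

```text
[481.93879552 261.75127338 188.62757035] [0.5462831395235136, 0.546283139523635] 91.35471217221196
miss [ -4.94087274   1.22736531 -10.61242444]
[ 520.08650129 -114.60867139  192.0682216 ] [ -70.38360874   -0.11425486 -103.15661715]
[[1,[0,9,1],[0.1,0,0]],[1,[-1,10,1],[0.2,0,0.1]],[1,[0,9,1],[0.1,0,0]],[1,[0,12,0],[0,0,0]],[1,[0,12,0],[0,0,0]],[1,[0,11,0],[0,0,0]],[1,[0,12,0],[0,0,0]],[1,[0,11,0],[0,0,0]]]
end [ 551.6 -121.   112.2] [ -70.    -0.  -103.1]
```

```bash
python3 -m handwheel '[[1,[0,9,1],[0.1,0,0]],[1,[0,10,1],[0.2,0,0.1]],[1,[-1,9,1],[0.1,0,0]],[1,[0,12,0],[0,0,0]],[1,[0,12,0],[0,0,0]],[1,[0,11,0],[0,0,0]],[1,[0,12,0],[0,0,0]],[1,[0,11,0],[0,0,0]],[1,[0,0,0],[0,0,0]],[1,[0,0,0],[0,0,0]]]'; python3 - <<'E'
from h import *
i=env.grab_frame("scene")[:,:,::-1]
t=env.grab_frame("top")[:,:,::-1]
s=env.state();print(s['ee_pos'],s['ee_rot'],s['force'])
c=lambda i,x,y,w,h:cv2.resize(i[y:y+h,x:x+w],None,fx=5,fy=5,interpolation=2)
cv2.imwrite("pics/z6.png",np.hstack([c(i,260,150,75,110),c(t,280,150,75,110)]))
m=np.array([557.4,-122.5,96]);ax=np.array([-.33301,.0777,.93972])
E
```

```text
time_s: 10.57
ee_pos: [552.8, -120.5, 112.6]
ee_rot: [-69.9, -0.0, -103.0]
force: [-0.7, -0.1, -0.1]
gripper_width: 91.0
[ 553.27366558 -120.7960369   113.8995055 ] [-6.97638748e+01 -3.10528973e-02 -1.03046263e+02] [0.14927187 0.14967188 0.01799743]
```

View pics/z6.png

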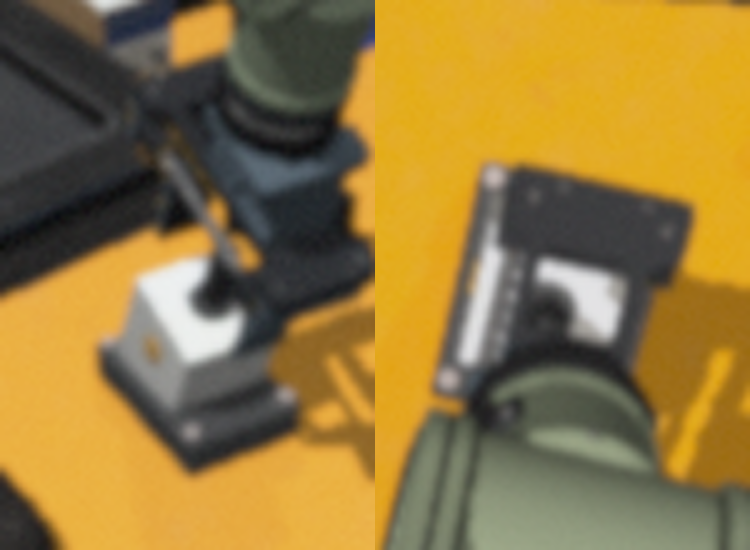

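```bash
python3 -m handwheel '[[0.6,[0,0,-1],[0,0,0]],[0.4,[0,0,0],[0,0,0]],[0.3,[0,0,0],[0,0,0]],[0,[0,0,0],[0,0,0]],[0,[0,0,0],[0,0,0]],[0,[0,0,0],[0,0,0]],[0,[0,0,0],[0,0,0]],[0,[0,0,0],[0,0,0]],[0,[0,0,0],[0,0,0]],[0,[0,0,0],[0,0,0]]]' 25
```

```text
time_s: 11.5
ee_pos: [552.0, -120.7, 113.1]
ee_rot: [-69.8, -0.0, -103.1]
force: [-0.9, 0.3, -0.2]
gripper_width: 27.3
```

```bash
python3 -m handwheel '[[0,[0,0,0],[0,0,0]],[0,[0,0,0],[0,0,0]],[0,[0,0,0],[0,0,0]],[0,[0,0,0],[0,0,0]],[0,[0,0,0],[0,0,0]],[0,[0,0,0],[0,0,0]],[0,[0,0,0],[0,0,0]],[0,[0,0,0],[0,0,0]],[0,[0,0,0],[0,0,0]],[0,[0,0,0],[0,0,0]]]' ; python3 - <<'E'
from plan import *
s=env.state();print(s['ee_pos'],s['ee_rot'],s['force'],s['torque'])
E
```

```text
time_s: 12.33
ee_pos: [552.4, -120.8, 113.4]
ee_rot: [-69.7, -0.0, -103.1]
force: [3.6, -1.0, -0.4]
gripper_width: 17.6
[ 552.43739614 -120.81632261  113.36694097] [-6.97469548e+01 -3.05245353e-02 -1.03065621e+02] [ 3.57831416 -1.04633552 -0.40867314] [-0.11740562 -0.44119477 -0.02257649]
```

```bash
python3 -m handwheel '[[0,[0,0,0.5],[0,0,0]],[0,[0,0,0.5],[0,0,0]],[0,[0,-1,0],[0,0,0]],[0,[0,-1,0],[0,0,0]],[0,[0,-1,0],[0,0,0]],[0,[0,-1,0],[0,0,0]],[0,[0,-1,0],[0,0,0]],[0,[0,-1,0],[0,0,0]],[0,[0,0,0],[0,0,0]],[0,[0,0,0],[0,0,0]]]' 30; python3 - <<'E'
from h import *
i=env.grab_frame("scene")[:,:,::-1]
s=env.state();print(s['ee_pos'],s['ee_rot'],s['force'],s['gripper_width'])
c=lambda i,x,y,w,h:cv2.resize(i[y:y+h,x:x+w],None,fx=6,fy=6,interpolation=2)
cv2.imwrite("pics/z7.png",c(i,260,150,75,100))
E
```

```text
time_s: 13.17
ee_pos: [550.5, -120.4, 119.1]
ee_rot: [-69.8, -0.0, -103.1]
force: [1.2, -0.2, -1.8]
gripper_width: 17.1
[ 550.54211156 -120.3741206   119.07304457] [-6.98437527e+01 -2.98363103e-02 -1.03066339e+02] [ 1.0310155  -0.66459879 -1.14754258] 17.400884744621532
```

View pics/z7.png

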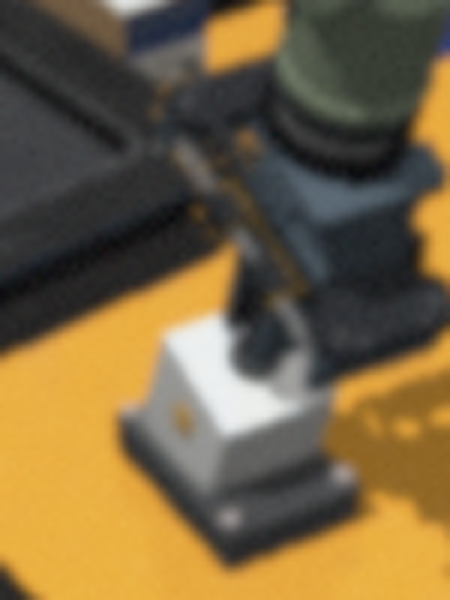

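```bash
python3 -m handwheel '[[0,[0,-2,0],[0,0,0]],[0,[0,-2,0],[0,0,0]],[0,[0,-2,0],[0,0,0]],[0,[0,-2,0],[0,0,0]],[0,[0,-2,0],[0,0,0]],[0,[0,-2,0],[0,0,0]],[0,[0,-1,0],[0,0,0]],[0,[0,-1,0],[0,0,0]],[0,[0,0,0],[0,0,0]],[0,[0,0,0],[0,0,0]]]'
```

```text
time_s: 14.05
ee_pos: [545.9, -119.3, 132.2]
ee_rot: [-69.8, -0.0, -103.1]
force: [-0.2, -1.1, -1.6]
gripper_width: 17.4
```

```bash
python3 -m handwheel '[[0,[0,-2,0],[0,0,0]],[0,[0,-2,0],[0,0,0]],[0,[0,-2,0],[0,0,0]],[0,[0,-2,0],[0,0,0]],[0,[0,-2,0],[0,0,0]],[0,[0,-2,0],[0,0,0]],[0,[0,-2,0],[0,0,0]],[0,[0,0,0],[0,0,0]],[0,[0,0,0],[0,0,0]],[0,[0,0,0],[0,0,0]]]'; python3 - <<'E'
from h import *
i=env.grab_frame("scene")[:,:,::-1];t=env.grab_frame("top")[:,:,::-1]
s=env.state();print(s['time_s'],s['ee_pos'],s['ee_rot'],s['force'],s['gripper_width'])
p0=np.array([553.3,-121,113.7]);print((s['ee_pos']-p0)@np.array([-.33301,.0777,.93972]))
c=lambda i,x,y,w,h:cv2.resize(i[y:y+h,x:x+w],None,fx=6,fy=6,interpolation=2)
cv2.imwrite("pics/z8.png",c(i,260,150,75,100));cv2.imwrite("pics/t8.png",c(t,280,160,75,90))
E
```

```text
time_s: 14.88
ee_pos: [541.4, -118.3, 145.3]
ee_rot: [-69.8, -0.0, -103.1]
force: [1.1, -0.3, -2.8]
gripper_width: 17.7
14.9833 [ 541.39257846 -118.26009791  145.23870606] [-6.98242806e+01 -2.98183115e-02 -1.03070284e+02] [ 0.24928081  0.59112645 -2.22490179] 17.585933937251927
33.8157336978238
```

View pics/z8.png

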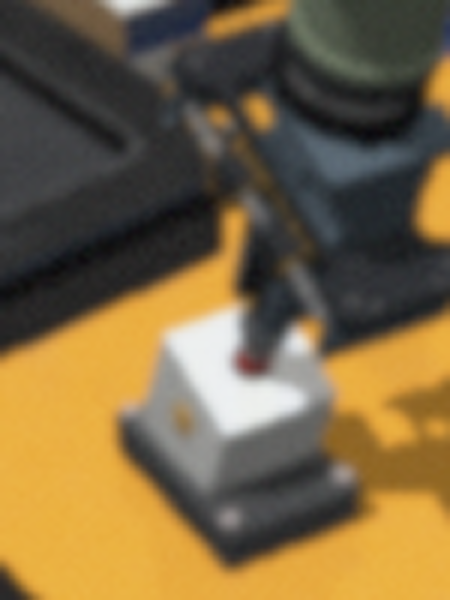

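View pics/t8.png

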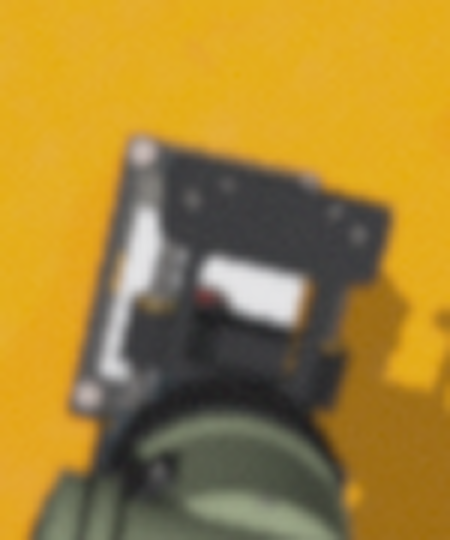

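```bash
python3 - <<'E'
from h import *
i=env.grab_frame("scene")
m=np.array([557.4,-122.5,96]);ax=np.array([-.33301,.0777,.93972]);u=np.cross(ax,[0,0,1]);u/=np.linalg.norm(u);v=np.cross(ax,u)
b=i[190:220,290:320].astype(int);r=(b[...,0]-np.maximum(b[...,1],b[...,2]));r[b[...,1]>70]=0
ys,xs=np.nonzero(r>30);w=r[ys,xs];print("red rows",sorted(set(ys+190)),"centroid",(xs*w).sum()/w.sum()+290,(ys*w).sum()/w.sum()+190)
for k in range(196,216):print(k,[tuple(map(int,i[k,c])) for c in (300,301,302,303,304)])
for k in(24,28,31,34,37):
    # simulate visible band: nearest half
    o=ray("scene",(302,209))[0]
    pts=[]
    for z in np.linspace(max(0,k-30),k-20,11):
        for a in np.linspace(0,2*np.pi,72,endpoint=False):
            n=np.cos(a)*u+np.sin(a)*v
            p=m+z*ax+10*n
            if n@(o-p)>0: pts.append(proj("scene",p))
    pts=np.array(pts);print(k,pts.min(0),pts.max(0),pts.mean(0))
E
```

```text
red rows [np.int64(210), np.int64(211)] centroid 301.42528735632186 210.51149425287358
196 [(63, 54, 46), (28, 27, 29), (14, 13, 15), (21, 24, 25), (31, 32, 34)]
197 [(57, 49, 41), (29, 28, 29), (22, 24, 21), (26, 25, 28), (33, 37, 42)]
198 [(69, 56, 39), (47, 36, 26), (40, 32, 25), (34, 31, 31), (39, 40, 45)]
199 [(113, 91, 57), (89, 72, 48), (63, 51, 38), (46, 43, 41), (41, 47, 48)]
200 [(154, 129, 94), (116, 96, 67), (75, 64, 49), (48, 45, 44), (41, 46, 51)]
201 [(163, 146, 122), (113, 99, 80), (72, 62, 52), (46, 46, 48), (47, 52, 56)]
202 [(147, 141, 133), (95, 90, 83), (62, 60, 57), (47, 50, 53), (46, 51, 57)]
203 [(135, 137, 136), (84, 84, 85), (61, 63, 65), (50, 54, 58), (46, 53, 59)]
204 [(133, 136, 139), (86, 89, 90), (66, 67, 70), (51, 54, 58), (50, 56, 60)]
205 [(142, 144, 146), (92, 93, 95), (68, 71, 72), (57, 62, 65), (56, 59, 63)]
206 [(145, 147, 149), (93, 94, 93), (69, 71, 72), (65, 68, 70), (62, 64, 67)]
207 [(138, 134, 135), (94, 89, 89), (71, 70, 70), (66, 65, 66), (69, 68, 70)]
208 [(131, 114, 114), (97, 84, 83), (76, 70, 68), (68, 64, 64), (75, 70, 71)]
209 [(131
[... 318 characters left out ...]
[(203, 202, 201), (187, 185, 182), (184, 180, 177), (187, 189, 185), (194, 195, 193)]
214 [(229, 230, 229), (225, 226, 224), (223, 225, 222), (226, 228, 226), (227, 229, 228)]
215 [(235, 237, 235), (234, 236, 234), (234, 236, 233), (235, 237, 234), (235, 238, 236)]
24 [299.55277171 208.27943941] [305.8256603  212.39204949] [302.28780229 210.99063612]
28 [299.55277171 207.56806573] [306.06767431 212.39204949] [302.40482245 210.63752599]
31 [299.60939384 207.03234867] [306.24993009 212.21665023] [302.52207643 210.28371113]
34 [299.77965713 206.49474615] [306.43282843 211.68922061] [302.69828823 209.75199183]
37 [299.95051819 205.95524813] [306.61637279 211.15993556] [302.87512179 209.21839864]
```

```bash
python3 -m handwheel '[[0,[0,-1,0],[0,0,0]],[0,[0,-0.5,0],[0,0,0]],[0,[0,0,0],[0,0,0]],[0,[0,0,0],[0,0,0]],[0,[0,0,0],[0,0,0]],[0,[0,0,0],[0,0,0]],[0,[0,0,0],[0,0,0]],[0,[0,0,0],[0,0,0]],[0,[0,0,0],[0,0,0]],[0,[0,0,0],[0,0,0]]]'; python3 - <<'E'
from h import *
f=lambda n,k:np.mean([env.grab_frame(n).astype(float) for _ in range(k)],0)
i=f("scene",6);t=f("top",2)
for k in range(203,216):print(k,[tuple(map(int,i[k,c])) for c in (300,301,302,303)])
s=env.state();p0=np.array([553.3,-121,113.7]);print(s['time_s'],(s['ee_pos']-p0)@np.array([-.33301,.0777,.93972]),s['force'],s['gripper_width'],np.abs(s['qvel']).max())
a=cv2.imread("pics/scene0.png")[:,:,::-1].astype(int);b=cv2.imread("pics/top0.png")[:,:,::-1].astype(int)
c=lambda i,x,y,w,h:cv2.resize(i[y:y+h,x:x+w].astype(np.uint8)[:,:,::-1].copy(),None,fx=5,fy=5,interpolation=2)
cv2.imwrite("pics/z9.png",np.hstack([c(i,270,195,60,70),c(a,270,195,60,70)]))
cv2.imwrite("pics/t9.png",np.hstack([c(t,280,170,70,80),c(b,280,170,70,80)]))
# block shift in scene by template of base corner, orig vs now
def shift(A,B,x,y,w,h):
    T=A[y:y+h,x:x+w].astype(np.float32).mean(2);U=B[y:y+h,x:x+w].astype(np.float32).mean(2)
    return cv2.phaseCorrelate(T,U)
print(shift(a,i,278,212,30,36))
E
```

```text
time_s: 15.87
ee_pos: [541.0, -118.2, 146.8]
ee_rot: [-69.8, -0.0, -103.1]
force: [0.5, 1.0, -3.1]
gripper_width: 17.2
203 [(132, 134, 134), (83, 84, 85), (59, 61, 64), (49, 53, 58)]
204 [(134, 137, 139), (86, 88, 89), (67, 69, 71), (56, 60, 63)]
205 [(141, 144, 146), (90, 92, 93), (71, 73, 75), (61, 64, 67)]
206 [(145, 145, 146), (94, 92, 93), (69, 70, 70), (63, 65, 67)]
207 [(143, 133, 135), (97, 89, 89), (71, 69, 69), (64, 64, 64)]
208 [(134, 111, 112), (101, 84, 84), (79, 72, 71), (70, 66, 66)]
209 [(127, 87, 87), (106, 74, 72), (89, 70, 70), (80, 66, 67)]
210 [(125, 75, 74), (110, 59, 57), (95, 57, 56), (88, 61, 59)]
211 [(128, 94, 94), (114, 67, 66), (102, 61, 59), (99, 71, 70)]
212 [(156, 146, 145), (136, 121, 118), (129, 114, 112), (133, 123, 121)]
213 [(201, 201, 200), (187, 186, 182), (182, 182, 178), (188, 188, 185)]
214 [(228, 230, 228), (223, 225, 223), (222, 224, 222), (225, 228, 225)]
215 [(235, 237, 235), (234, 236, 233), (234, 236, 234), (234, 237, 234)]
16.2667 35.42952569204192 [ 0.13850825 -0.8206087  -1.48555237] 17.122316153592184 0.08250282946766359
((-0.24745113726128842, -0.2994809189620362), 1.0012510352664523)
```

View pics/z9.png

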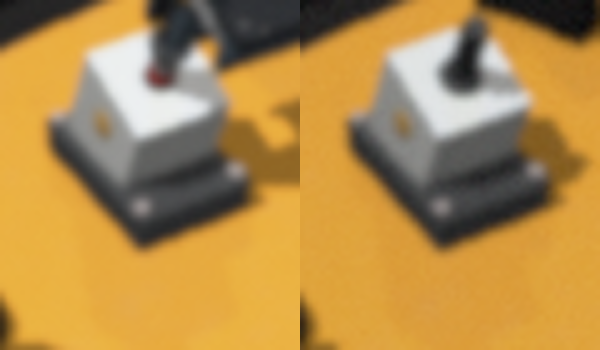

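View pics/t9.png

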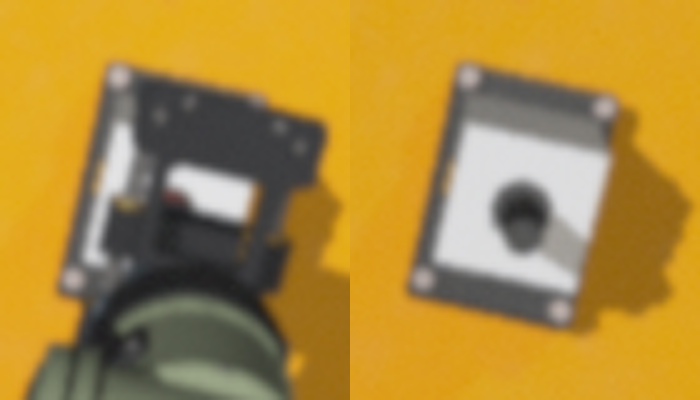

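```bash
python3 - <<'E'
from h import *
i=env.grab_frame("scene")[:,:,::-1]
cv2.imwrite("pics/fin.png",cv2.resize(i[150:310,180:350],None,fx=3.5,fy=3.5,interpolation=2))
s=env.state();print(s['time_s'],s['ee_pos'],s['gripper_width'])
E
```

```text
16.3167 [ 540.97440602 -118.16519637  146.78319291] 17.281519754008254
```

View pics/fin.png

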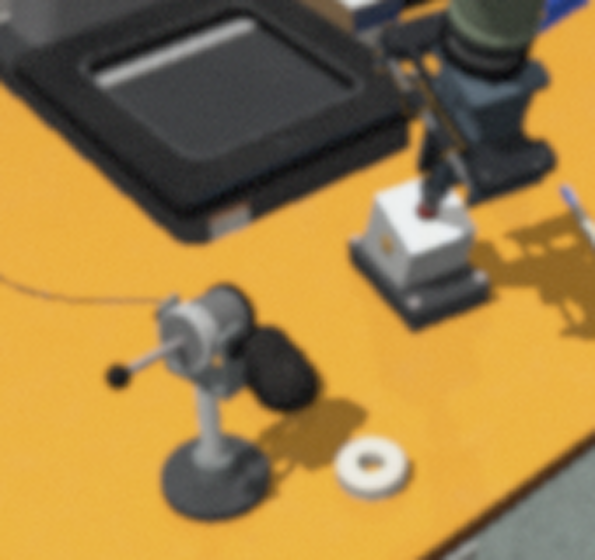

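The picture shows the ball unchanged at about scene (214, 257), so the light still points at the block. The red band is above the mouth at about (302, 210), and the ring gauge is in view and looks undisturbed.

```bash
python3 -c "
from workcell import env
print(env.job_done())"
```

```text
the job is handed in; nothing more can be done
None
```

I set the light by its rear ball, drew the plug along the bore until the red band was out, and handed the job in at about 16 s with the plug still gripped at 30 N. No verdict was reported.

What the last checks showed:
- **Light:** with the ball's position measured from both pictures, the beam passes about 12 mm from the bore's mouth (limit 35 mm), mostly up and down.
- **Plug:** the fingers moved 35.4 mm along the bore (window 28 to 41 mm). The gripper read about 17 mm open on the 18 mm handle, the plug's weight showed at the wrist, and the arm was at rest.
- **Red band:** over the last 1.5 mm of pull the visible red moved up by the expected amount and did not grow, which suggests the whole band is out and nothing slipped. One mm of pull is only about 0.2 pixel, and I could not see bare steel below the band, so the pictures only loosely confirm the 35.4 mm.
- **Block:** in the scene picture it shifted about 0.3 to 0.4 pixel, roughly 1 mm, and stands flat by eye.
- **Bystanders:** the ring gauge looked untouched in the last picture. I did not measure either bystander again, and the vee block was hidden behind the arm in that view.

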